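# Clamp a snorkel upright with a ratchet clamp

### The job

The snorkel stands loose in the clamp on the laundry counter: squeeze and release the clamp's trigger again and again until the sprung pad has closed on the tube and is itself pushed in by about half of its 20 mm travel, firm but never nearly fully in, which would crush the tube. Work the clamp by its trigger only, leaving snorkel, pad and jaw untouched by the hand and the things around it where they lie. Finish while still holding the trigger squeezed, with the snorkel upright between pad and rest.

Things in the scene. Friction and masses are not known exactly. Their poses are not given: they have to be found in the camera images.
- grip (a point): Where to put the hand, from above: middle of the clamp's pair of upright black grips (trigger and fixed handle) when fully squeezed, 140 mm above the counter. Moves only with the clamp's place and yaw. z up; y level along the clamp's bar, from trigger past handle to the snorkel 180 mm away. Shutting fingers here along y, opened over 75 mm to straddle both, squeezes the pair to 27 mm thick
- clamp: Fixed aluminium ratchet clamp, 75 x 330 mm foot; origin on the counter right under grip, same axes. Fixed handle: upright bar 26 mm wide (x), y = 1 to 13 mm, top 168 mm up. Housing below the grips up to 92 mm high, 46 mm wide; the clamp's other parts are under 115 mm. Stands at a different place and yaw each time
- trigger_back (a point): Middle of the trigger's outer face, where a finger pushes it, 140 mm above the counter. The trigger is an upright lever 24 mm wide, 8 mm thick, top at about 171 mm, on the side of the handle away from the snorkel. In the clamp's frame this face is at y = -34 mm released, -14 mm fully squeezed
- trigger (a joint): Trigger angle, rad: 0 released (springs back by itself), 0.18 fully squeezed to the handle (20 mm at grip height, 6 to 15 N there). A full squeeze drives the toothed bar and jaw about 8 mm to the snorkel (the first, and those against a hard-pressed pad, may give less; teeth are 4 mm apart). On release a catch keeps the jaw there (it settles back by about 1 mm), so every further squeeze presses harder
- jaw (a joint): Travel of the jaw and its bar along the clamp, m; starts anywhere from 0 to 0.03 and grows towards the snorkel
- pad (a joint): How far the sprung pad is pushed back into the jaw, m: 0 not pressed, 0.020 its full travel; 1 N per mm. The pad is a 28 x 26 mm, 10 mm thick black rubber block on a steel stem in front of the aluminium jaw head (20 mm of bare stem when not pressed). Half in is right (4 to 16 mm will do); beyond 17 mm the tube is crushed
- pad_face (a point): Centre of the pad's front face, 85 mm above the counter; y axis points to the snorkel
- tube (a point): Point on the axis of the snorkel's tube at the pad's height (85 mm above the counter). The loose snorkel is an upright clear tube, 24 mm across, about 340 mm tall with black top and foot and a mouthpiece low at its side; its foot stands in a shallow drip cup with 4 mm of play
- anvil (a point): Where the tube's axis lies once pressed into the V-shaped rubber rest of the clamp, 85 mm above the counter
- mask: Pink silicone diving mask with a clear window, 80 x 150 x 75 mm, lying beside the clamp; origin under its centre. Leave alone
- whistle: Blue plastic whistle, 48 mm long, 22 mm high, beside the clamp; origin under its round body. Leave alone
- travel_cup: Stainless cup, 74 mm across, 95 mm tall, beside the clamp; origin under its centre. Leave alone
- dry_case: Round grey dry case with twist cap, 80 mm across, 62 mm tall, beside the clamp; origin under its centre. Leave alone

How it is judged:
On the way, in this order (a step that is already met when the one before it is completed fails the run):
1. the trigger is squeezed (value of joint trigger above 0.09 rad), for 0.05 s.
2. the trigger is let back for another stroke (value of joint trigger below 0.07 rad), for 0.05 s.
3. the pad presses on the tube with the trigger squeezed (value of joint pad above 0.004 m and value of joint trigger above 0.04 rad), for 0.1 s.
At the end, for the whole second after the job is handed in: The pad is pushed in 4 to 16.5 mm by the snorkel's tube (over 2 N on it), the tube is seated in the rest (within 5 mm) and upright (within 0.1 rad), and the fingers still hold the trigger squeezed (over 0.04 rad, over 1.5 N) (all of step 3 and value of joint pad below 0.0165 m and contact force between pad and snorkel above 2 N and contact force between the fingers and trigger above 1.5 N and horizontal distance between tube and anvil below 0.005 m and angle between tube's own z axis and vertical below 0.1 rad); the arm keeps its last pose, push and grip.
It fails at once if the pad is pushed nearly fully in: the tube is crushed (value of joint pad above 0.0172 m).
It fails at once if the robot handles the jaw, pad or snorkel (contact force between any of the arm, the fingers and jaw above 2 N or contact force between any of the arm, the fingers and snorkel above 2 N).
It fails at once if a bystander is moved (distance of any of mask, whistle, travel_cup, dry_case from where it was at the start of the episode above 0.03 m).
It also fails if it takes over 64 s, if anything falls off the work surface, if the arm or the gripper's body presses on something with over 40 N, if the wrist force passes 120 N, or if a joint passes its speed limit or range.

### The arm

A 6-joint arm with a two-finger parallel gripper is mounted at the origin on the work surface. World frame = base frame: x ahead of the robot, y to its left, z up, the work surface at z = 0. Lengths are in m, angles in rad, forces in N, time in s.
With the tool pointing down it reaches from about 0.35 to 0.775 m from the base axis. Payload 5.5 kg.
Tool frame: the origin (TCP) lies midway between the tips of the shut fingers; the grasp point (between the pads) lies 19 mm behind it; z points along the fingers, y is the direction in which the jaws open and shut (so a half turn about z gives the same grasp; the last joint's range is limited). The gripper opens to 85 mm and grips with 20 to 120 N. Pads are 22 mm wide; open, the fingers measure 114 mm over their backs; the gripper's body (76 mm by 85 mm) begins 54 mm behind the grasp point. The pads swing forward as they close: fully open they stand 13 mm farther back than shut.
Start: joints at [-1.34, 0.313, 0.046, 1.304, 0, 1.431], TCP at [0.208, -0.536, 0.231] pointing down, gripper open.
Joint ranges: [-2.76, 2.76], [-0.86, 1.69], [-1.03, 1.26], [-2.2, 2.34], [-1.47, 1.5], [-3.14, 3.14]. Speed limits (rad/s): [2.57, 2.57, 3.14, 3.14, 3.14, 3.14].

### API

Orientations are given as a unit quaternion [w, x, y, z].
In Python, from workcell import env gives the robot as it stands.
- The arm moves only by the shell command python3 -m creep 'ROWS' [OPENING] [FORCE]. ROWS is JSON, a list of rows, each a list of 6 numbers: the shift along the tool's x, y, z in m, then the turn, a rotation vector about the tool's x, y, z in degrees. A call has exactly 8 rows; each row is the pose to reach, as a shift and turn from the pose commanded when the call began, along the tool's axes at that moment; what a row does not reach only later rows make up. A row lasts 1/10 s, in which the tool goes at most 50 mm and 8.59 degrees, less where a joint would pass 70% of its speed; a pose out of reach is approached as far as the arm can. A call with a gripper value outside its range is refused whole. OPENING is the finger opening in m, from 0 to 0.0854, set as the call begins (- or left out, the last holds). The fingers move at their own pace and stop on an object; FORCE is the grip in N (left out, the last holds). Time passes only in rows, so rows that repeat a pose let the fingers close, or fill a call up. It gives the time, the measured TCP pose, the force and the opening at its end, in the units of the state.
- env.get_state(): the state, without advancing time (a new reading comes with each control period).
- env.read_camera(name): name is "scene" or "top" or "wrist"; returns (picture, depth): 400x640x3 uint8, blue, green, red; 400x640 float32, m along the optical axis (not along the pixel's ray), 0 where there is no reading.
- env.camera_params(name): a dict with "fx", "fy", "cx", "cy" (pixels), "position" and "orientation" of the camera in the world. Camera axes: x right, y up, looking along -z (the intrinsics and any distortion apply to the point x, -y, -z); pixel columns grow to the right and rows downward; lengths in m; the calibration is good to about 2 mm. The wrist camera is an equidistant fisheye: a pixel r from the principal point sees the ray r / f radians off the axis. A picture is of the moment at which its call begins: read the wrist's pose just before it. camera_params takes no time and is no camera call; for the wrist camera it gives the pose at the moment of the call.
- env.hand_in(): hands the job in, once; it reports no verdict.
The state is a dict: "clock": time; "joint_pos": joint angles; "qvel": joint speeds; "tau": joint torques, N m; "tcp_pos": TCP position; "orientation": TCP orientation; "wrist_force": force on the tool from outside, world axes, zero at the start; "ft_torque": the same for the moment, N m; "finger_gap": finger opening in m.
Only numpy, scipy, OpenCV 4.12 (cv2) and the standard library are available. Lean on these libraries where they do the work, as an engineer would, in place of code of your own. Each camera call takes 0.05 s, during which the arm holds its last target. There are 200 camera calls.

## Working session

There is one attempt and no reset: what is moved stays moved. The work goes in short steps, Python scripts to look and compute and a shell command to move; the robot and the scene stay as the last step left them, time stands still between calls to the robot, and variables do not carry over. Pictures are saved under pics/ and viewed, about 8 in all and at most 12, crops included, and the job is handed in when it is done.

```bash
mkdir -p pics; ls; cat > h.py <<'E'
import numpy as np,cv2
from scipy.spatial.transform import Rotation as R
from workcell import env
def rot(q): return R.from_quat([q[1],q[2],q[3],q[0]])
def snap(n):
    p=env.camera_params(n); im,d=env.read_camera(n); return p,im,d
def cloud(p,d):
    v,u=np.mgrid[0:d.shape[0],0:d.shape[1]]
    c=np.stack([(u-p['cx'])/p['fx']*d,-(v-p['cy'])/p['fy']*d,-d],-1)
    return (rot(p['orientation']).apply(c.reshape(-1,3))+p['position']).reshape(d.shape+(3,))
E
python3 - <<'E'
from h import *
for n in('scene','top'):
    p,im,d=snap(n); print(n,p); cv2.imwrite(f'pics/{n}0.png',im); np.savez(f'{n}0.npz',im=im,d=d,c=cloud(p,d))
print(env.get_state())
E
```

```text
pics
scene {'fx': 429.6970204572639, 'fy': 429.6970204572639, 'cx': 322.33399567257317, 'cy': 199.48250669183227, 'position': array([ 0.91326436, -0.40541866,  0.64992014]), 'orientation': array([0.8748588 , 0.34696003, 0.12851696, 0.31260871])}
top {'fx': 467.2207551142128, 'fy': 467.2207551142128, 'cx': 319.6981281703739, 'cy': 198.71082119773388, 'position': array([0.48545554, 0.02367869, 0.90134924]), 'orientation': array([ 0.71348923,  0.03793329, -0.05294538, -0.6976324 ])}
{'clock': 0.1, 'joint_pos': array([-1.33961983e+00,  3.13961191e-01,  4.50950760e-02,  1.30356414e+00,
       -2.14336589e-05,  1.43120479e+00]), 'qvel': array([ 2.17482085e-03, -1.47160324e-03,  3.56450967e-03, -3.60800054e-05,
        5.91232109e-04, -6.37251061e-04]), 'tau': array([ 1.94283632e-03, -4.81724811e+01,  2.99243832e+01,  1.28234152e-02,
       -1.31264997e-04, -3.59137402e-06]), 'tcp_pos': array([ 0.20822844, -0.53550076,  0.23047861]), 'orientation': array([-8.15617953e-04,  9.82865210e-01,  1.84323931e-01, -4.81033656e-05]), 'wrist_force': array([0.39199379, 0.39433281, 0.36459419]), 'ft_torque': array([-0.02296061,  0.04645726,  0.01760337]), 'finger_gap': 0.08570878908328577}
```

View pics/top0.png

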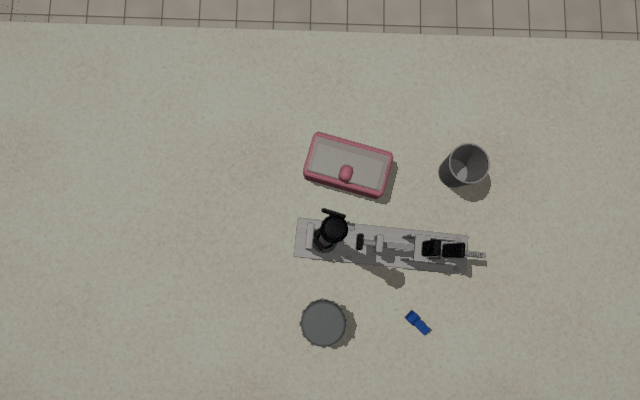

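View pics/scene0.png

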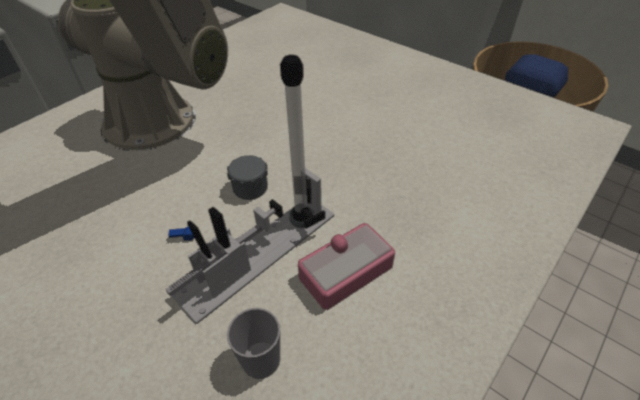

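The top view shows the handle near (431,247), the trigger near (453,250) and the snorkel top near (333,230). The mask, cup, whistle and dry case are clear of the grips. Next I'll measure the grips from the cloud.

```bash
python3 - <<'E'
from h import *
f=np.load('top0.npz'); im,c,d=f['im'],f['c'],f['d']
u=np.arange(640)[None]+np.zeros((400,1)); v=np.arange(400)[:,None]+np.zeros((1,640))
def show(n,m):
    P=c[m]; print(n,m.sum(),'med',np.median(P,0).round(4),'min',P.min(0).round(3),'max',P.max(0).round(3))
dark=(im.max(2)<60)&(d>0)
roi=(u>415)&(u<475)&(v>230)&(v<265)
m=(roi&dark&(c[...,2]>.155)).astype(np.uint8)
n,l,s,ce=cv2.connectedComponentsWithStats(m)
for i in range(1,n):
    if s[i,4]>8:
        show('grip',l==i); P=c[l==i][:,:2].astype(np.float32); print(cv2.minAreaRect(P),s[i])
# foot: low plane 
roi=(u>285)&(u<495)&(v>210)&(v<280)
fm=roi&(d>0)&(c[...,2]>.004)&(c[...,2]<.03)
show('foot',fm);print(cv2.minAreaRect(c[fm][:,:2].astype(np.float32)))
g=im.astype(int)
met=roi&(d>0)&(c[...,2]>.004)&(c[...,2]<.12)
print(cv2.minAreaRect(c[met][:,:2].astype(np.float32)))
show('snork',(u>315)&(u<350)&(v>205)&(v<250)&(c[...,2]>.3))
print('counter',np.median(c[300:390,20:250,2]))
# scene cloud
f=np.load('scene0.npz'); im,c,d=f['im'],f['c'],f['d']
for n,(a,b,e,h) in dict(handle=(205,232,205,250),trig=(185,212,218,262)).items():
    m=(u>a)&(u<b)&(v>e)&(v<h)&(im.max(2)<60)&(d>0)&(c[...,2]>.12); show('scene '+n,m)
    m=m&(c[...,2]>.135)&(c[...,2]<.145); show(' z140',m)
E
python3 -c "
import cv2;a=cv2.imread('pics/top0.png')[195:285,280:500];cv2.imwrite('pics/crop1.png',cv2.resize(a,None,fx=3.6,fy=3.6,interpolation=2))"
```

```text
grip 152 med [ 0.5084 -0.1735  0.168 ] min [ 0.496 -0.182  0.155] max [ 0.521 -0.169  0.172]
((0.5082622766494751, -0.17571476101875305), (0.012657820247113705, 0.02545577473938465), 84.57222747802734) [430 239  11  17 152]
grip 126 med [ 0.5045 -0.2127  0.17  ] min [ 0.494 -0.219  0.155] max [ 0.516 -0.21   0.176]
((0.5046701431274414, -0.21434670686721802), (0.00901025626808405, 0.02227766253054142), 88.22091674804688) [456 243   9  15 126]
foot 4335 med [ 0.5044 -0.1017  0.0092] min [ 0.447 -0.333  0.004] max [0.584 0.07  0.03 ]
((0.5162279605865479, -0.13217291235923767), (0.13034431636333466, 0.40214046835899353), 1.1771578788757324)
((0.5162279605865479, -0.13217291235923767), (0.13034431636333466, 0.40214046835899353), 1.1771578788757324)
snork 634 med [ 0.5215 -0.004   0.3516] min [ 0.485 -0.021  0.325] max [0.539 0.024 0.901]
counter 0.0017968822056573241
scene handle 292 med [ 0.5167 -0.1812  0.1495] min [ 0.499 -0.213  0.12 ] max [ 0.523 -0.172  0.169]
 z140 49 med [ 0.5184 -0.1819  0.1402] min [ 0.5   -0.183  0.136] max [ 0.522 -0.174  0.145]
scene trig 192 med [ 0.5137 -0.217   0.1507] min [ 0.496 -0.221  0.121] max [ 0.519 -0.209  0.171]
 z140 29 med [ 0.5154 -0.2172  0.1403] min [ 0.498 -0.218  0.135] max [ 0.518 -0.213  0.145]
```

View pics/crop1.png

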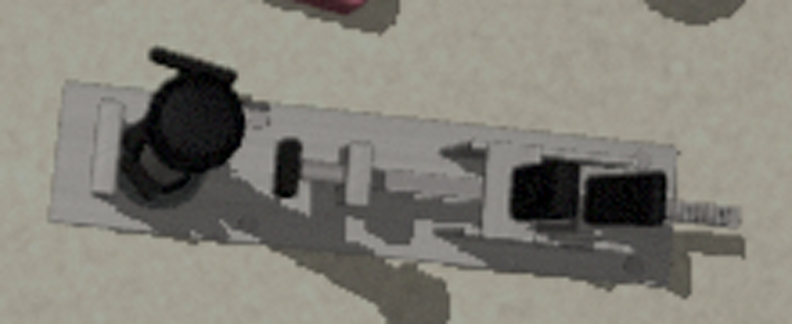

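The yaw is consistent: −5.4° from the handle rectangle and −5.3° from the handle–trigger line. That puts grip at about (0.508, −0.183), and the heights and the y = 1 mm handle face agree. I'll go there in steps.

```bash
cat >> h.py <<'E'
G=np.array([.5076,-.1827]); YAW=-5.4
def togo(x,y,z):
    s=env.get_state(); r=rot(s['orientation']); a=np.radians(YAW)
    yc=np.array([-np.sin(a),np.cos(a),0]); zt=np.array([0,0,-1.]); yt=-yc; xt=np.cross(yt,zt)
    T=R.from_matrix(np.stack([xt,yt,zt],1))
    print('shift',r.inv().apply(np.array([x,y,z])-s['tcp_pos']).round(4),'turn deg',np.degrees((r.inv()*T).as_rotvec()).round(2))
    print('t',s['clock'],'tcp',s['tcp_pos'].round(4),'q',s['joint_pos'].round(2),'F',s['wrist_force'].round(1),'gap',round(s['finger_gap'],4))
E
python3 -m creep '[[0.03,-0.016,0,0,0,3],[0.065,-0.035,0,0,0,6],[0.1,-0.054,0,0,0,9],[0.135,-0.073,0,0,0,12],[0.17,-0.092,0,0,0,15],[0.205,-0.111,0,0,0,18],[0.24,-0.13,0,0,0,22],[0.265,-0.143,0,0,0,26.5]]' 0.085 40
python3 -c "
from h import *
togo(G[0],G[1],.231)"
```

```text
clock: 0.9
tcp_pos: [0.4044, -0.3044, 0.231]
orientation: [-0.0, 0.999, -0.047, -0.0]
wrist_force: [0.5, -0.7, 0.5]
finger_gap: 0.0848
shift [ 9.140e-02 -1.308e-01  1.000e-04] turn deg [-0.05  0.02  0.05]
t 0.9 tcp [ 0.4044 -0.3044  0.231 ] q [-0.8   0.18 -0.13  1.26  0.    2.43] F [ 0.5 -0.7  0.5] gap 0.0848
```

```bash

python3 -m creep '[[0.02,-0.028,0,0,0,0],[0.04,-0.057,0,0,0,0],[0.06,-0.086,0,0,0,0],[0.078,-0.112,0,0,0,0],[0.0915,-0.131,0,0,0,0],[0.0915,-0.131,0,0,0,0],[0.0915,-0.131,0,0,0,0],[0.0915,-0.131,0,0,0,0]]'
python3 - <<'E'
from h import *
togo(G[0],G[1],.121)
p,im,d=snap('wrist'); print(p); cv2.imwrite('pics/w1.png',im); np.savez('w1.npz',im=im,d=d)
E
```

```text
clock: 1.7
tcp_pos: [0.5061, -0.185, 0.231]
orientation: [0.0, 0.999, -0.046, -0.0]
wrist_force: [-0.2, 0.3, -0.1]
finger_gap: 0.0848
shift [ 0.0014 -0.0025  0.11  ] turn deg [0.   0.04 0.11]
t 1.7 tcp [ 0.5061 -0.185   0.231 ] q [-0.5   0.24 -0.05  1.28 -0.    2.73] F [-0.2  0.3 -0.1] gap 0.0848
{'fx': 309.70691628693146, 'fy': 309.70691628693146, 'cx': 315.86081073582346, 'cy': 201.82732488077423, 'position': array([ 0.57543064, -0.19160576,  0.37344563]), 'orientation': array([-0.66719305,  0.09327389, -0.10190873,  0.73196177])}
```

View pics/w1.png

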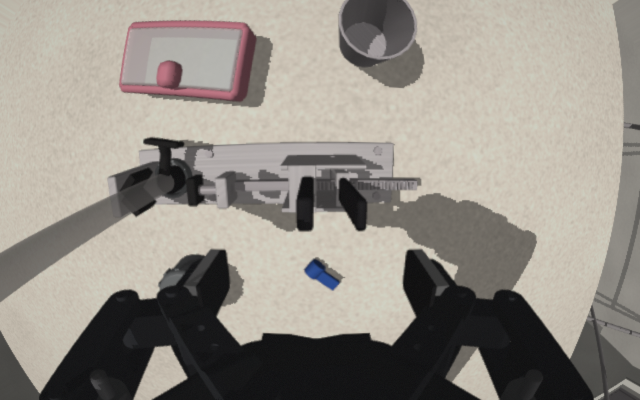

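The wrist view shows the handle top at (305,185), the trigger at (349,185), and the open fingers at (215,280) and (425,280), ready to straddle them. I'll check the grips through the fisheye depth.

```bash
python3 - <<'E'
from h import *
f=np.load('w1.npz');im,d=f['im'],f['d'];p=env.camera_params('wrist')
v,u=np.mgrid[0:400,0:640]; x=(u-p['cx'])/p['fx'];y=(v-p['cy'])/p['fy'];r=np.hypot(x,y)+1e-9
t=np.tan(r)/r
c=rot(p['orientation']).apply(np.stack([x*t*d,-y*t*d,-d],-1).reshape(-1,3)).reshape(400,640,3)+p['position']
a=np.radians(YAW);yc=np.array([-np.sin(a),np.cos(a)]);xc=np.array([np.cos(a),np.sin(a)])
for lo,hi in((290,320),(335,372)):
    for z0,z1 in((.155,.18),(.135,.145)):
        m=(u>lo)&(u<hi)&(v>172)&(v<235)&(im.max(2)<70)&(c[...,2]>z0)&(c[...,2]<z1)
        q=c[m][:,:2]-G; print(m.sum(),'y',np.percentile(q@yc,[2,50,98]).round(4),'x',np.percentile(q@xc,[2,50,98]).round(4),c[m][:,2].max().round(4))
E
```

```text
585 y [-0.0002  0.0048  0.0103] x [-0.0105  0.0029  0.0132] 0.1699
40 y [-0.0007  0.0041  0.0096] x [0.0104 0.0127 0.0135] 0.1447
471 y [-0.0377 -0.0328 -0.0295] x [-0.0086  0.0033  0.0126] 0.1733
74 y [-0.0341 -0.028  -0.0276] x [-0.0066  0.0073  0.0127] 0.145
```

```bash

python3 -m creep '[[0.001,-0.002,0.015,0,0,0],[0.001,-0.002,0.035,0,0,0],[0.001,-0.002,0.055,0,0,0],[0.001,-0.002,0.075,0,0,0],[0.001,-0.002,0.095,0,0,0],[0.001,-0.002,0.11,0,0,0],[0.001,-0.002,0.11,0,0,0],[0.001,-0.002,0.11,0,0,0]]'
python3 - <<'E'
from h import *
togo(G[0],G[1],.121)
p,im,d=snap('scene'); cv2.imwrite('pics/s1.png',cv2.resize(im[130:330,150:370],None,fx=2.7,fy=2.7,interpolation=2))
E
```

```text
clock: 2.55
tcp_pos: [0.5074, -0.1833, 0.1215]
orientation: [-0.0, 0.999, -0.046, -0.0]
wrist_force: [0.1, 0.3, 1.1]
finger_gap: 0.0848
shift [ 0.0002 -0.0007  0.0005] turn deg [-0.    0.02  0.07]
t 2.55 tcp [ 0.5074 -0.1833  0.1215] q [-0.5   0.3  -0.24  1.02 -0.    2.74] F [0.1 0.3 1.1] gap 0.0848
```

View pics/s1.png

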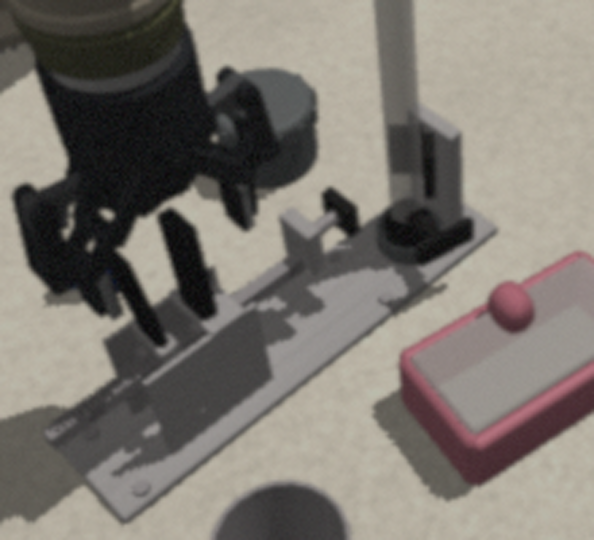

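The fingers straddle trigger and handle. Now the first squeeze and release, with pad tracking from the scene depth.

```bash
cat >> h.py <<'E'
def clampf(c):
    a=np.radians(YAW);yc=np.array([-np.sin(a),np.cos(a)]);xc=np.array([np.cos(a),np.sin(a)])
    q=c[...,:2]-G; return np.stack([q@xc,q@yc,c[...,2]],-1)
def meas(tag=None):
    p,im,d=snap('scene'); k=clampf(cloud(p,d)); k[d<=0]=9; b=im.max(2)
    box=lambda x,y0,y1,z0,z1:(abs(k[...,0])<x)&(k[...,1]>y0)&(k[...,1]<y1)&(k[...,2]>z0)&(k[...,2]<z1)
    pc=lambda m:(m.sum(),np.percentile(k[m][:,1],[3,50,97]).round(4)) if m.sum()>5 else m.sum()
    print('head',pc(box(.03,.04,.17,.09,.118)&(b>75)),'pad',pc(box(.018,.05,.165,.074,.102)&(b<60)))
    for z in(.085,.13,.25):
        m=box(.03,.14,.22,z-.012,z+.012)
        if m.sum()>5: print(' tube z',z,m.sum(),np.median(k[m],0).round(4))
    if tag: cv2.imwrite(f'pics/{tag}.png',cv2.resize(im[130:330,150:370],None,fx=2.7,fy=2.7,interpolation=2))
    s=env.get_state(); print(' t',s['clock'],'tcp',s['tcp_pos'].round(4),'F',s['wrist_force'].round(1),'gap',round(s['finger_gap'],4))
E
python3 -c "
from h import *
meas()"
Z='[[0,0,0,0,0,0],[0,0,0,0,0,0],[0,0,0,0,0,0],[0,0,0,0,0,0],[0,0,0,0,0,0],[0,0,0,0,0,0],[0,0,0,0,0,0],[0,0,0,0,0,0]]'
python3 -m creep '[[0,0,0,0,0,0],[0,0,0,0,0,0],[0,0,0,0,0,0],[0,0,0,0,0,0],[0,0,0,0,0,0],[0,0,0,0,0,0],[0,0,0,0,0,0],[0,0,0,0,0,0]]' 0.02 40
python3 -c "
from h import *
meas('sq1')"

```

```text
head (np.int64(151), array([0.0809, 0.088 , 0.1674])) pad (np.int64(111), array([0.1142, 0.1162, 0.1214]))
 tube z 0.085 249 [0.0097 0.1819 0.0852]
 tube z 0.13 137 [0.0069 0.1707 0.1295]
 tube z 0.25 194 [0.0065 0.1704 0.2503]
 t 2.65 tcp [ 0.5083 -0.1835  0.1224] F [ 0.1 -1.   1.1] gap 0.085
clock: 3.45
tcp_pos: [0.5095, -0.1843, 0.1239]
orientation: [0.002, 0.999, -0.046, 0.002]
wrist_force: [-1.0, -0.4, 9.5]
finger_gap: 0.0256
head (np.int64(145), array([0.089 , 0.0957, 0.1669])) pad (np.int64(107), array([0.1221, 0.1243, 0.1295]))
 tube z 0.085 248 [0.0096 0.1821 0.0852]
 tube z 0.13 130 [0.007  0.1698 0.1295]
 tube z 0.25 194 [0.0071 0.171  0.2503]
 t 3.5 tcp [ 0.5095 -0.1843  0.1239] F [-0.5 -1.2  9.6] gap 0.0262
```

View pics/sq1.png

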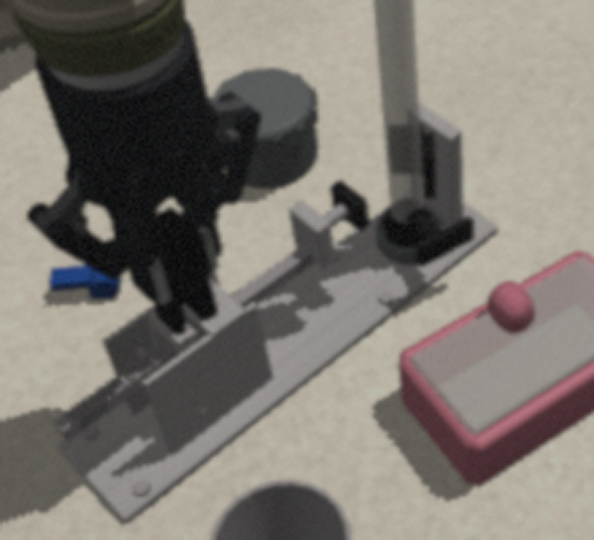

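The full squeeze worked: fingers at 26 mm, and the jaw went forward 8 mm. The pad-to-tube gap is about 38 mm. I'll repeat.

```bash

python3 -m creep '[[0,0,0,0,0,0],[0,0,0,0,0,0],[0,0,0,0,0,0],[0,0,0,0,0,0],[0,0,0,0,0,0],[0,0,0,0,0,0],[0,0,0,0,0,0],[0,0,0,0,0,0]]' 0.085 40
python3 -c "
from h import *
meas()"
python3 -m creep '[[0,0,0,0,0,0],[0,0,0,0,0,0],[0,0,0,0,0,0],[0,0,0,0,0,0],[0,0,0,0,0,0],[0,0,0,0,0,0],[0,0,0,0,0,0],[0,0,0,0,0,0]]' 0.02 40
python3 -c "
from h import *
meas()"
python3 -m creep '[[0,0,0,0,0,0],[0,0,0,0,0,0],[0,0,0,0,0,0],[0,0,0,0,0,0],[0,0,0,0,0,0],[0,0,0,0,0,0],[0,0,0,0,0,0],[0,0,0,0,0,0]]' 0.085 40
python3 -c "
from h import *
meas()"
python3 -m creep '[[0,0,0,0,0,0],[0,0,0,0,0,0],[0,0,0,0,0,0],[0,0,0,0,0,0],[0,0,0,0,0,0],[0,0,0,0,0,0],[0,0,0,0,0,0],[0,0,0,0,0,0]]' 0.02 40
python3 -c "
from h import *
meas()"

```

```text
clock: 4.3
tcp_pos: [0.5078, -0.1826, 0.1213]
orientation: [-0.0, 0.999, -0.046, -0.0]
wrist_force: [0.1, -0.0, -0.5]
finger_gap: 0.085
head (np.int64(152), array([0.0876, 0.0946, 0.1672])) pad (np.int64(112), array([0.1208, 0.1229, 0.1281]))
 tube z 0.085 245 [0.0097 0.1825 0.0851]
 tube z 0.13 132 [0.0069 0.1706 0.129 ]
 tube z 0.25 194 [0.0069 0.1708 0.2504]
 t 4.35 tcp [ 0.5078 -0.1826  0.1213] F [ 0.2 -0.2  0.4] gap 0.0848
clock: 5.15
tcp_pos: [0.5093, -0.1843, 0.1235]
orientation: [0.002, 0.999, -0.046, 0.002]
wrist_force: [-0.1, 0.4, 9.2]
finger_gap: 0.0258
head (np.int64(144), array([0.0968, 0.1042, 0.167 ])) pad (np.int64(111), array([0.1302, 0.1321, 0.1373]))
 tube z 0.085 249 [0.0097 0.1822 0.0857]
 tube z 0.13 133 [0.0067 0.171  0.1295]
 tube z 0.25 193 [0.0069 0.171  0.25  ]
 t 5.2 tcp [ 0.5093 -0.1843  0.1236] F [-0.8 -0.2  9.5] gap 0.026
clock: 6.0
tcp_pos: [0.5078, -0.1826, 0.1213]
orientation: [-0.0, 0.999, -0.046, -0.0]
wrist_force: [-0.2, -0.0, -0.1]
finger_gap: 0.0851
head (np.int64(153), array([0.0955, 0.1029, 0.1673])) pad (np.int64(111), array([0.1292, 0.1308, 0.1358]))
 tube z 0.085 249 [0.0097 0.1819 0.0848]
 tube z 0.13 138 [0.007  0.1705 0.1302]
 tube z 0.25 196 [0.007  0.1702 0.2504]
 t 6.05 tcp [ 0.5078 -0.1826  0.1213] F [-0.3  0.6 -0.6] gap 0.0851
clock: 6.85
tcp_pos: [0.5093, -0.1844, 0.1236]
orientation: [0.002, 0.999, -0.046, 0.002]
wrist_force: [-0.7, -0.8, 9.3]
finger_gap: 0.0258
head (np.int64(149), array([0.1047, 0.1117, 0.1672])) pad (np.int64(110), array([0.1382, 0.1401, 0.1455]))
 tube z 0.085 319 [0.0097 0.176  0.0865]
 tube z 0.13 135 [0.0069 0.1709 0.1295]
 tube z 0.25 195 [0.007  0.1709 0.2508]
 t 6.9 tcp [ 0.5093 -0.1844  0.1236] F [-0.9 -1.  10.4] gap 0.0255
```

```bash

python3 -m creep '[[0,0,0,0,0,0],[0,0,0,0,0,0],[0,0,0,0,0,0],[0,0,0,0,0,0],[0,0,0,0,0,0],[0,0,0,0,0,0],[0,0,0,0,0,0],[0,0,0,0,0,0]]' 0.085 40
python3 -m creep '[[0,0,0,0,0,0],[0,0,0,0,0,0],[0,0,0,0,0,0],[0,0,0,0,0,0],[0,0,0,0,0,0],[0,0,0,0,0,0],[0,0,0,0,0,0],[0,0,0,0,0,0]]' 0.02 40
python3 -c "
from h import *
meas()"
python3 -m creep '[[0,0,0,0,0,0],[0,0,0,0,0,0],[0,0,0,0,0,0],[0,0,0,0,0,0],[0,0,0,0,0,0],[0,0,0,0,0,0],[0,0,0,0,0,0],[0,0,0,0,0,0]]' 0.085 40
python3 -m creep '[[0,0,0,0,0,0],[0,0,0,0,0,0],[0,0,0,0,0,0],[0,0,0,0,0,0],[0,0,0,0,0,0],[0,0,0,0,0,0],[0,0,0,0,0,0],[0,0,0,0,0,0]]' 0.02 40
python3 -c "
from h import *
meas('sq5')"

```

```text
clock: 7.7
tcp_pos: [0.5078, -0.1826, 0.1213]
orientation: [-0.0, 0.999, -0.046, -0.0]
wrist_force: [0.1, 0.4, -0.6]
finger_gap: 0.085
clock: 8.5
tcp_pos: [0.5093, -0.1843, 0.1237]
orientation: [0.002, 0.999, -0.046, 0.002]
wrist_force: [-0.9, -0.2, 9.9]
finger_gap: 0.0261
head (np.int64(133), array([0.1127, 0.1191, 0.1674])) pad (np.int64(113), array([0.1465, 0.1482, 0.1541]))
 tube z 0.085 385 [0.009  0.1702 0.0867]
 tube z 0.13 135 [0.007  0.1708 0.1299]
 tube z 0.25 196 [0.0071 0.1708 0.2499]
 t 8.55 tcp [ 0.5093 -0.1843  0.1237] F [-0.4 -0.5 10.2] gap 0.0257
clock: 9.35
tcp_pos: [0.5078, -0.1825, 0.1213]
orientation: [-0.0, 0.999, -0.046, -0.0]
wrist_force: [0.1, 0.6, 0.3]
finger_gap: 0.0848
clock: 10.15
tcp_pos: [0.5093, -0.1843, 0.1235]
orientation: [0.002, 0.999, -0.046, 0.002]
wrist_force: [-1.0, -1.4, 9.3]
finger_gap: 0.0256
head (np.int64(126), array([0.1208, 0.1271, 0.167 ])) pad (np.int64(124), array([0.1542, 0.1565, 0.1635]))
 tube z 0.085 402 [0.0086 0.1704 0.0876]
 tube z 0.13 133 [0.0066 0.1708 0.1297]
 tube z 0.25 195 [0.0069 0.1706 0.2507]
 t 10.2 tcp [ 0.5093 -0.1843  0.1235] F [-0.2 -0.7  9.1] gap 0.0257
```

View pics/sq5.png

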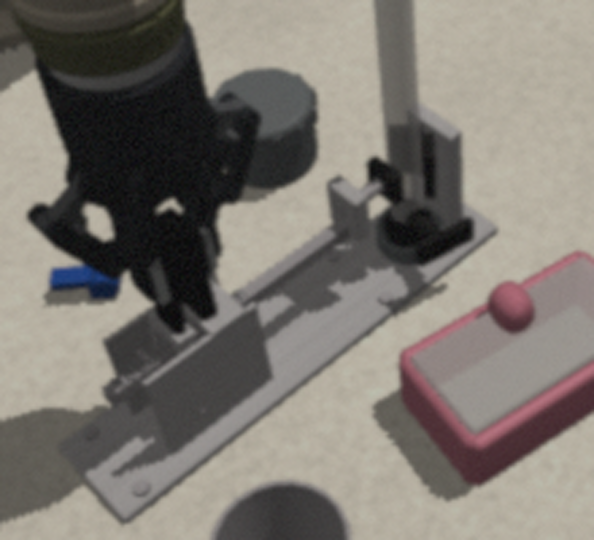

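The pad is still free (pad minus head stays 33.4 mm) and close to the tube. From here I'll do one stroke at a time.

```bash

python3 -m creep '[[0,0,0,0,0,0],[0,0,0,0,0,0],[0,0,0,0,0,0],[0,0,0,0,0,0],[0,0,0,0,0,0],[0,0,0,0,0,0],[0,0,0,0,0,0],[0,0,0,0,0,0]]' 0.085 40
python3 -m creep '[[0,0,0,0,0,0],[0,0,0,0,0,0],[0,0,0,0,0,0],[0,0,0,0,0,0],[0,0,0,0,0,0],[0,0,0,0,0,0],[0,0,0,0,0,0],[0,0,0,0,0,0]]' 0.02 40
python3 -c "
from h import *
meas('sq6')"

```

```text
clock: 11.0
tcp_pos: [0.5078, -0.1826, 0.1213]
orientation: [-0.0, 0.999, -0.046, -0.0]
wrist_force: [-0.7, -1.0, 0.8]
finger_gap: 0.0851
clock: 11.8
tcp_pos: [0.5094, -0.1844, 0.1237]
orientation: [0.002, 0.999, -0.046, 0.002]
wrist_force: [-1.5, 0.0, 10.2]
finger_gap: 0.0257
head (np.int64(128), array([0.1283, 0.1343, 0.1685])) pad (np.int64(119), array([0.1563, 0.1585, 0.1644]))
 tube z 0.085 363 [0.0096 0.1725 0.0872]
 tube z 0.13 129 [0.0072 0.1723 0.1304]
 tube z 0.25 193 [0.0072 0.1723 0.2498]
 t 11.85 tcp [ 0.5094 -0.1844  0.1237] F [-1.1 -0.4 10.7] gap 0.026
```

The pad is now pressed about 5.4 mm (33.4 → 28.0 mm) and the tube is seated 1.5 mm further. One more stroke, closed gradually, should bring it to about half.

```bash

python3 -m creep '[[0,0,0,0,0,0],[0,0,0,0,0,0],[0,0,0,0,0,0],[0,0,0,0,0,0],[0,0,0,0,0,0],[0,0,0,0,0,0],[0,0,0,0,0,0],[0,0,0,0,0,0]]' 0.085 40
python3 -c "
from h import *
meas()"
python3 -m creep '[[0,0,0,0,0,0],[0,0,0,0,0,0],[0,0,0,0,0,0],[0,0,0,0,0,0],[0,0,0,0,0,0],[0,0,0,0,0,0],[0,0,0,0,0,0],[0,0,0,0,0,0]]' 0.05 40
python3 -c "
from h import *
meas()"

```

```text
clock: 12.65
tcp_pos: [0.5078, -0.1825, 0.1213]
orientation: [-0.0, 0.999, -0.046, -0.0]
wrist_force: [-0.2, 0.2, 0.2]
finger_gap: 0.0852
head (np.int64(127), array([0.127 , 0.1332, 0.1683])) pad (np.int64(116), array([0.1567, 0.1588, 0.1643]))
 tube z 0.085 363 [0.0094 0.1725 0.087 ]
 tube z 0.13 130 [0.0071 0.1716 0.1303]
 tube z 0.25 196 [0.0073 0.1727 0.2496]
 t 12.7 tcp [ 0.5078 -0.1826  0.1213] F [ 0.  -0.1 -0.5] gap 0.0848
clock: 13.5
tcp_pos: [0.509, -0.1849, 0.1227]
orientation: [0.002, 0.999, -0.046, 0.001]
wrist_force: [-0.6, -5.2, 3.9]
finger_gap: 0.0498
head (np.int64(123), array([0.1309, 0.1379, 0.1683])) pad (np.int64(119), array([0.1568, 0.1585, 0.1645]))
 tube z 0.085 349 [0.0097 0.1728 0.0872]
 tube z 0.13 128 [0.0071 0.1719 0.1303]
 tube z 0.25 192 [0.0078 0.172  0.2503]
 t 13.55 tcp [ 0.5089 -0.1849  0.1226] F [-0.2 -4.9  3.6] gap 0.0498
```

```bash

python3 -m creep '[[0,0,0,0,0,0],[0,0,0,0,0,0],[0,0,0,0,0,0],[0,0,0,0,0,0],[0,0,0,0,0,0],[0,0,0,0,0,0],[0,0,0,0,0,0],[0,0,0,0,0,0]]' 0.042 40
python3 -m creep '[[0,0,0,0,0,0],[0,0,0,0,0,0],[0,0,0,0,0,0],[0,0,0,0,0,0],[0,0,0,0,0,0],[0,0,0,0,0,0],[0,0,0,0,0,0],[0,0,0,0,0,0]]' 0.042 40
python3 -c "
from h import *
meas('fin')"

```

```text
clock: 14.35
tcp_pos: [0.5089, -0.1863, 0.1231]
orientation: [0.004, 0.999, -0.047, 0.001]
wrist_force: [-1.4, -8.9, 4.9]
finger_gap: 0.0423
clock: 15.15
tcp_pos: [0.509, -0.1863, 0.1231]
orientation: [0.004, 0.999, -0.047, 0.001]
wrist_force: [-1.8, -9.8, 5.3]
finger_gap: 0.0421
head (np.int64(125), array([0.1317, 0.138 , 0.1685])) pad (np.int64(121), array([0.1567, 0.1587, 0.1648]))
 tube z 0.085 363 [0.0101 0.1724 0.0876]
 tube z 0.13 133 [0.007  0.1719 0.1305]
 tube z 0.25 197 [0.0073 0.1725 0.2497]
 t 15.2 tcp [ 0.509  -0.1863  0.1231] F [-1.5 -8.7  4.9] gap 0.0419
```

View pics/fin.png

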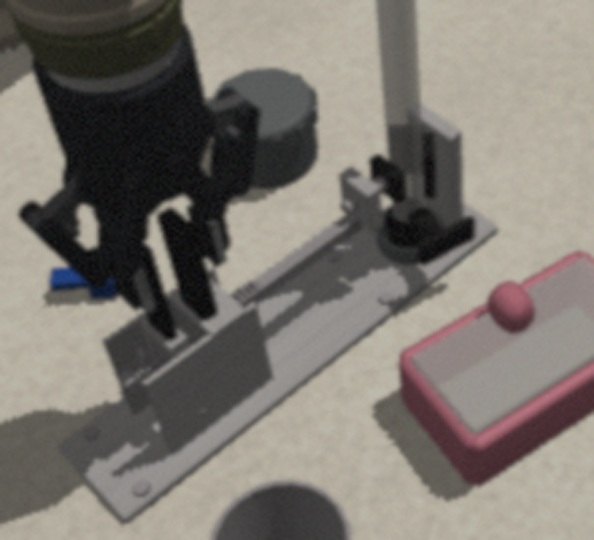

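The pad is pressed about 8.4 mm. The tube reads the same y at three heights, so it is upright, and the finger is holding the trigger with about 9 N. Handing in.

```bash
python3 -c "
from h import *
env.hand_in()"
```

```text
the job is handed in; nothing more can be done
```

I squeezed and released the trigger through six full strokes, then made a seventh, gradual squeeze and handed the job in at about 15 s with the trigger still held. No verdict was reported.

**Last checks before handing in:**
- **Pad:** pressed in about 8.4 mm, taken as 33.4 mm minus 25.0 mm between jaw head and pad in the scene depth, good to about 1 mm. That is inside the 4–16 mm band and slightly under half. I stopped there because it was well inside the limits.
- **Tube:** it moved about 1.5 mm towards the rest when the pad closed on it and stayed there. Its position agreed within 1 mm at heights of 85, 130 and 250 mm, so it is upright. I did not measure its distance to the rest directly.
- **Trigger:** estimated at 0.08 rad from the finger position, with about 9 N of wrist force along the clamp, so it is held squeezed.
- **Things nearby:** none looked moved in the pictures. In the last one the travel cup was cut off at the edge and the whistle was partly hidden by the gripper. I did not measure their positions again.

**Disagreement:** the wrist camera put the clamp about 2 mm further back along its bar than the top camera did, which is within the stated calibration error.

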